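# Slide the squat sample jar through the wash-up bay's swing gate

## Robot

A 6-joint arm with a two-finger parallel gripper is mounted at the origin on the work surface. World frame = base frame: x ahead of the robot, y to its left, z up, the work surface at z = 0. Lengths are in mm, angles in rad, forces in N, time in s.
With the tool pointing down it reaches from about 375 to 925 mm from the base axis. Payload 5.7 kg.
Tool frame: the origin (TCP) lies at the very end of the fingers, on their centre line; the grasp point (between the pads) lies 19 mm behind it; z points along the fingers, y is the line along which they close (so a half turn about z gives the same grasp; the last joint's range is limited). The gripper opens to 85 mm and grips with 20 to 120 N. Pads are 22 mm wide; open, the fingers measure 114 mm over their backs; the gripper's body (76 mm by 85 mm) begins 54 mm behind the grasp point. The pads swing forward as they close: fully open they stand 13 mm farther back than shut.
Start: joints at [1.204, 0.359, 1.51, -0, 1.272, -0.115], TCP at [149.483, 581.049, 231.267] pointing down, gripper open.
Joint ranges: [-2.97, 2.97], [-1.01, 2.36], [0.21, 2.38], [-0.96, 4.11], [0.2, 2.71], [-2.98, 2.98]. Speed limits (rad/s): [2.39, 2.39, 3.14, 3.14, 3.14, 3.14].

## Interface

Orientations are given as a unit quaternion [w, x, y, z].
In Python, from workcell import r gives the robot as it stands. The module is installed in compiled form; this text tells all that it offers.
- The arm moves only by the shell command python3 -m jog 'ROWS' [FORCE]. ROWS is JSON, a list of rows, each a list of 7 numbers: the shift along the tool's x, y, z in m, then the turn, a rotation vector about the tool's x, y, z in degrees, then the gripper command: -1 is shut, 1 is fully open, values between are in proportion. A call has 1 to 10 rows; each row is the pose to reach, as a shift and turn from the pose commanded when the call began, along the tool's axes at that moment; what a row does not reach only later rows make up. A row lasts 1/12 s, in which the tool goes at most 41.7 mm and 7.16 degrees, less where a joint would pass 70% of its speed; a pose out of reach is approached as far as the arm can. A call with a gripper value outside its range is refused whole. The fingers move at their own pace and stop on an object; FORCE is the grip in N (left out, the last holds). Time passes only in rows, so rows that repeat a pose let the fingers close. It gives the time, the measured TCP pose, the force, the opening and the grip force at its end, in the units of the state.
- r.observe(): the state, without advancing time (a new reading comes with each control period).
- r.grab_frame(name): name is "side" or "top" or "wrist"; returns a dict with "frame" (420x560x3 uint8, blue, green, red), "fx", "fy", "cx", "cy" (pixels), "dist" ([k1, k2, p1, p2, k3] as OpenCV has them; the pictures are not rectified), "world_from_camera" (4x4, takes a point from camera to world coordinates). Camera axes: x right, y down, z forward; pixel columns grow to the right and rows downward; lengths in mm; the calibration is good to about 2 mm. A picture is of the moment at which its call begins. There is no depth.
- r.finish_job(): hands the job in; it is judged then, once.
The state is a dict: "time": time; "joint_positions": joint angles; "joint_velocities": joint speeds; "joint_efforts": joint torques, N m; "tcp_pos": TCP position; "ee_rot": TCP orientation; "wrist_force": force on the tool from outside, world axes, zero at the start; "wrist_torque": the same for the moment, N m; "width": opening from 0.0 (shut) to 1.0 (fully open); "gripper_force": force on a finger pad.
Only numpy, scipy, OpenCV 4.12 (cv2) and the standard library are available. Lean on these libraries where they do the work, as an engineer would, in place of code of your own. Each camera call takes 0.05 s, during which the arm holds its last target. There are 200 camera calls.

## Task

Three brown glass pieces stand in front of the small fenced wash-up bay. Slide the short, wide jar along the bench, upright and never lifted, in through the swing gate, far enough that the gate falls shut behind it. Leave the tall bottle, the narrow jar and the beaker inside the bay where they are.

Things in the scene. Friction and masses are not known exactly. Their poses are not given: they have to be found in the camera images.
- jar: The jar to move: squat round brown glass screw jar with a white cap, 52 mm in diameter, 60 mm tall, about 0.18 kg, standing upright on the bench. Origin at the centre of its underside, z up. It is round: its yaw means nothing.
- bay: Wash-up bay fixed on the bench: fence of 6 mm aluminium sheet, 60 mm high, open above; its floor is the bench (a thin black mat is only looks). Origin at bench level in the middle of the gateway, x straight in through it, y to the left going in, z up. Front fence at x = 0 with the 86 mm wide gateway from y = -43 to +43 mm; 10 mm posts, 70 mm high, at y = -48, +48.
- bay_middle (a point): Middle of the bay's floor, 110 mm inside the gateway (bay x = 0.110, y = 0), at bench level. Side fences stand at bay y = -120 and +120 mm, the back fence at x = 220 mm. Outside, the three brown pieces start at bay x = -120 to -260 mm, one near y = -80, one near y = +80 and, farthest out, one near y = 0, in any order.
- gate (a joint): The gate across the gateway: one grey plastic upright leaf 5 mm thick, 80 mm long, from 5 to 55 mm above the bench. 0 = shut; it grows (rad) as the leaf swings into the bay (1.57 = straight in, at most 1.75); it cannot swing outwards. A light spring always swings it shut in under a second: 0.02 N m when shut, 0.07 N m wide open, about 0.5 to 1.5 N at the leaf.
- gate_hinge (a point): Foot of the gate's upright hinge pin, at bay x = 0, y = +43 mm, at bench level. The leaf sweeps an arc of 82 mm about it, so it can shut behind the jar only once the jar's centre is more than 100 mm inside the gateway (bay x > 0.100, y near 0) and the fingers are out of its way.
- gate_edge (a point): Middle of the gate leaf's free end, 82 mm from the hinge pin and 30 mm above the bench.
- tall_bottle: Bystander: tall, slim brown glass bottle with a white cap, 40 mm in diameter, 100 mm tall. Origin at the centre of its underside. Leave it where it stands.
- narrow_jar: Bystander: narrow brown glass jar with a white cap, 32 mm in diameter, 60 mm tall. Origin at the centre of its underside. Leave it where it stands.
- beaker: Bystander: empty white plastic beaker, 56 mm in diameter, 70 mm tall, loose inside the bay in its back corner on the hinge side (near bay x = 0.178, y = 0.075), beyond the leaf's swing. Origin at the centre of its underside. Leave it where it stands.
Not all that is in view belongs to the job. What is shaped like the jar but purple, turquoise or yellow is not meant.

How it is judged:
By the outcome, as a careful person would: the job done as asked, in the order asked, and still so for the second after the job is handed in, with the robot touching nothing.
It also fails if it takes over 35 s, if anything falls off the work surface, if the arm or the gripper's body presses on something with over 40 N, if the wrist force passes 120 N, or if a joint passes its speed limit or range.

## Working session

There is one attempt and no reset: what is moved stays moved. The work goes in short steps, Python scripts to look and compute and a shell command to move; the robot and the scene stay as the last step left them, time stands still between calls to the robot, and variables do not carry over. Pictures are saved under pics/ and viewed, at most 10 in all, crops included, and the job is handed in when it is done.

```bash
mkdir -p pics; cat > h.py <<'E'
import cv2, numpy as np
from workcell import r
def snap(n,f):
    d=r.grab_frame(n); cv2.imwrite('pics/'+f,d['frame']); return d
def ray(d,u,v,z):
    K=np.array([[d['fx'],0,d['cx']],[0,d['fy'],d['cy']],[0,0,1]])
    p=cv2.undistortPoints(np.array([[[u,v]]],float),K,np.array(d['dist'],float))[0,0]
    T=np.array(d['world_from_camera']); w=T[:3,:3]@np.array([p[0],p[1],1]); o=T[:3,3]
    return o+w*(z-o[2])/w[2]
def proj(d,P):
    K=np.array([[d['fx'],0,d['cx']],[0,d['fy'],d['cy']],[0,0,1]])
    T=np.linalg.inv(np.array(d['world_from_camera']))
    return cv2.projectPoints(np.array(P,float).reshape(-1,1,3),cv2.Rodrigues(T[:3,:3])[0],T[:3,3],K,np.array(d['dist'],float))[0].reshape(-1,2)
E
python3 - <<'E'
from h import *
import pickle
a=snap('top','top1.png'); b=snap('side','side1.png'); pickle.dump((a,b),open('d.pkl','wb'))
print(a['world_from_camera'],b['world_from_camera'],r.observe())
E
```

```text
[[ 2.20470984e-02 -9.92932958e-01  1.16610746e-01  5.18844046e+02]
 [-9.99549231e-01 -2.42695057e-02 -1.76727437e-02  7.81540241e+01]
 [ 2.03779349e-02 -1.16168549e-01 -9.93020447e-01  1.13054271e+03]
 [ 0.00000000e+00  0.00000000e+00  0.00000000e+00  1.00000000e+00]] [[ 8.85881466e-01 -3.33300196e-01  3.22684066e-01  3.00937329e+02]
 [-4.63553538e-01 -6.08650005e-01  6.43943545e-01 -6.52381634e+02]
 [-1.82248515e-02 -7.20038993e-01 -6.93694244e-01  8.15681941e+02]
 [ 0.00000000e+00  0.00000000e+00  0.00000000e+00  1.00000000e+00]] {'time': 0.1, 'joint_positions': array([ 1.20393467e+00,  3.59444294e-01,  1.51134253e+00,  9.16525930e-06,
        1.27250939e+00, -1.15097427e-01]), 'joint_velocities': array([-0.00028065, -0.00050783, -0.00473534,  0.00080122,  0.00011116,
       -0.00021776]), 'joint_efforts': array([-3.14686822e-04, -5.28642976e+01, -2.79346347e+01, -3.20878762e-04,
        5.11231920e-03,  5.51434525e-06]), 'tcp_pos': array([149.24465786, 580.49615446, 230.52393738]), 'ee_rot': array([-2.07532738e-04,  1.25551214e-01,  9.92086774e-01, -8.26120277e-04]), 'wrist_force': array([ 0.35151195, -0.37950775,  0.17346241]), 'wrist_torque': array([-0.00547095,  0.01914443,  0.02302198]), 'gripper_force': 0.0, 'width': 1.0006813334934903}
```

View pics/top1.png

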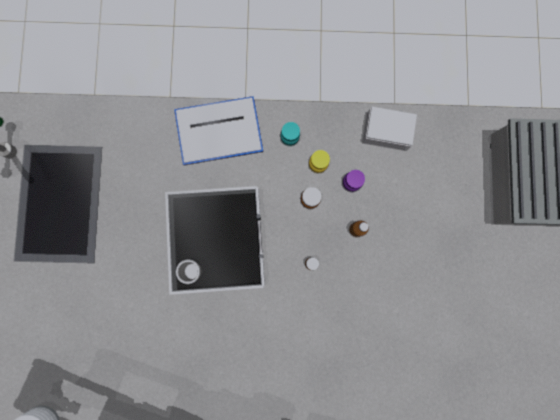

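View pics/side1.png

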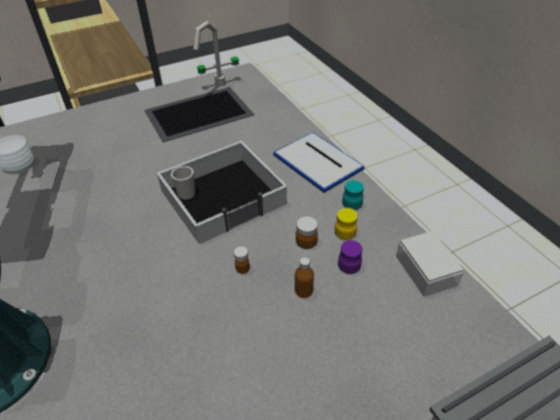

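Top view: the bay is at about (215,240) with its gateway on the right side, posts about (258,218) and (262,257). White-capped pieces are at (312,197), (313,264) and (361,228). The purple (355,180), yellow (320,161) and turquoise (291,133) jars are decoys. The wide jar is probably the one at (312,197), which is side view (307,233). I'll confirm with a crop.

```bash
python3 - <<'E'
from h import *
import pickle
a,b=pickle.load(open('d.pkl','rb'))
t=cv2.resize(a['frame'][150:310,150:390],(800,533),interpolation=cv2.INTER_CUBIC)
cv2.imwrite('pics/tc.png',t)
t=cv2.resize(b['frame'][140:320,150:390],(800,600),interpolation=cv2.INTER_CUBIC)
cv2.imwrite('pics/sc.png',t)
E
```

```text
(no output)
```

View pics/tc.png

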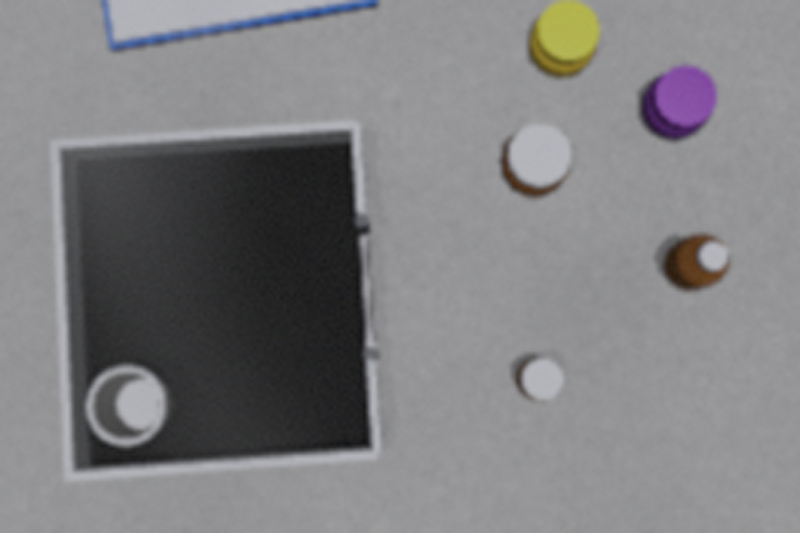

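View pics/sc.png

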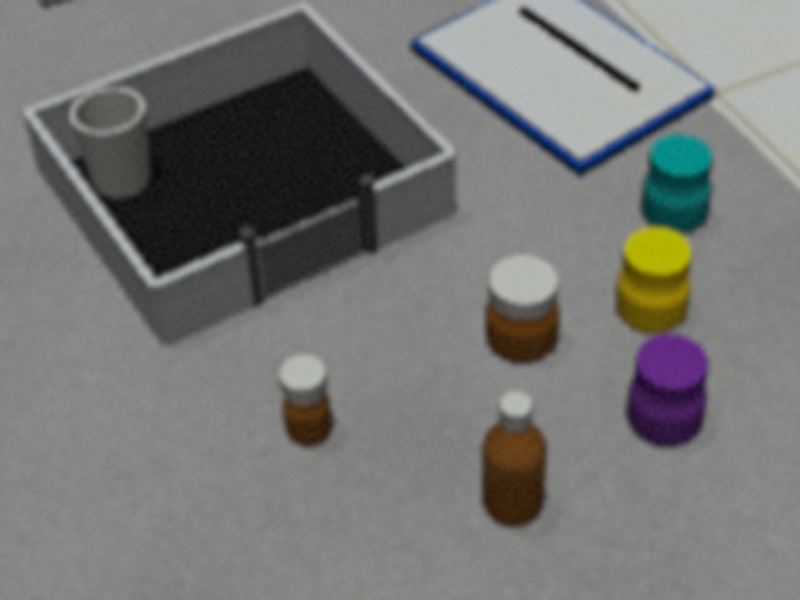

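The crops confirm it. The squat, wide brown jar with the white cap is at top-crop (538,156), side-crop (522,310). The narrow jar is at (541,378) and the tall bottle at (695,262). The gate hinge post is at (373,353).

```bash
cat > m.py <<'E'
from h import *
import pickle
a,b=pickle.load(open('d.pkl','rb'))
T=lambda x,y,z: ray(a,150+x*.3-.35,150+y*.3-.35,z)
S=lambda x,y,z: ray(b,150+x*.3-.35,140+y*.3-.35,z)
cs=[T(*p,60)[:2] for p in [(52,143),(355,125),(378,455),(68,478)]]
bl,fr,fl,bb=cs  # back-right, front-right, front-left, back-left
print(cs)
pr,pl=T(362,225,70)[:2],T(373,353,70)[:2]
pr2,pl2=S(368,182,70)[:2],S(248,233,70)[:2]
print('posts',pr,pl,pr2,pl2)
x=(bl-fr)/np.linalg.norm(bl-fr)+(bb-fl)/np.linalg.norm(bb-fl)
x/=np.linalg.norm(x); y=np.array([-x[1],x[0]])
d=fl-fr; d/=np.linalg.norm(d); x2=np.array([d[1],-d[0]])
print('xdir',x,x2,np.degrees(np.arctan2(*x[::-1])),np.degrees(np.arctan2(*x2[::-1])))
x=x+x2;x/=np.linalg.norm(x); y=np.array([-x[1],x[0]])
c=(fr+fl+pr+pl+pr2+pl2)/6
c=c-x*((c-(fr+fl)/2)@x)*0
for n,p in dict(jar=T(541,154,60),jarS=S(524,279,60),nar=T(541,378,60),bot=T(713,256,100),pur=T(686,96,60),yel=T(568,30,60),beak=T(127,405,70),center=np.mean(cs,axis=0)).items():
    print(n,p[:2],'bay',(p[:2]-c)@x,(p[:2]-c)@y)
print('c',c,'x',x)
E
python3 m.py
```

```text
[array([686.14711342, 338.34227862]), array([705.10334599, 117.912107  ]), array([466.43691978,  94.74125254]), array([445.63519963, 314.53702377])]
posts [630.43294208 110.43742972] [538.75753878 100.05117358] [632.28762108 105.46078988] [537.50326933  98.28250754]
xdir [-0.08995103  0.99594619] [-0.09663036  0.99532034] 95.16079010539738 95.54516433136503
jar [687.03517964 -19.02841884] bay -132.48153060766316 -89.9812969480397
jarS [685.96985375 -21.73134517] bay -135.07328356010774 -88.66845779111367
nar [523.72371723 -21.24650263] bay -119.45441519730315 72.82486974290714
bot [ 611.35186701 -137.37590152] bay -243.25229515430124 -3.587268284339469
pur [ 733.07184249 -125.72038429] bay -243.00301443422316 -125.86376386804001
yel [780.51348733 -37.81679937] bay -159.90867798070852 -181.2991420774504
beak [498.16004033 273.28494501] bay 176.17740746197745 70.79986141283669
center [575.8306447  216.38316548] bay 112.27779875121539 -1.2235743828485237
c [585.08693951 104.48087671] x [-0.09329122  0.99563886]
```

```bash
cat > go.py <<'E'
import sys
from h import *
from scipy.spatial.transform import Rotation as R
# remaining shift (m, tool axes) and turn (deg) to TCP target x y z [mm], tool y along heading deg
def rem(t,hd=95.35):
    s=r.observe(); q=s['ee_rot']; A=R.from_quat([q[1],q[2],q[3],q[0]])
    h=np.radians(hd); ty=np.array([np.cos(h),np.sin(h),0]); tz=np.array([0,0,-1.]); tx=np.cross(ty,tz)
    B=R.from_matrix(np.c_[tx,ty,tz])
    print('t',s['time'],'tcp',s['tcp_pos'].round(1),'F',s['wrist_force'].round(1),'w',round(s['width'],3),'g',s['gripper_force'])
    print('shift',(A.inv().apply(np.array(t)-s['tcp_pos'])/1000).round(4),'turn',np.degrees((A.inv()*B).as_rotvec()).round(2))
if __name__=='__main__': rem([float(v) for v in sys.argv[1:4]])
E
python3 -m jog '[[-0.67,-0.449,0,0,0,-19.7,1],[-0.67,-0.449,0,0,0,-19.7,1],[-0.67,-0.449,0,0,0,-19.7,1],[-0.67,-0.449,0,0,0,-19.7,1],[-0.67,-0.449,0,0,0,-19.7,1],[-0.67,-0.449,0,0,0,-19.7,1],[-0.67,-0.449,0,0,0,-19.7,1],[-0.67,-0.449,0,0,0,-19.7,1],[-0.67,-0.449,0,0,0,-19.7,1],[-0.67,-0.449,0,0,0,-19.7,1]]' 20
python3 go.py 686.5 -20.5 200
```

```text
time: 0.93
tcp_pos: [425.3, 271.0, 231.1]
ee_rot: [-0.0, -0.046, 0.999, -0.0]
wrist_force: [0.7, 1.0, 0.2]
width: 1.001
gripper_force: 0.0
t 0.9333 tcp [425.3 271.  231.1] F [0.7 1.  0.2] w 1.001 g 0.0
shift [-0.2333 -0.3143  0.0311] turn [-0.01 -0.02 -0.08]
```

```bash

python3 -m jog '[[-0.233,-0.314,0.03,0,0,0,1],[-0.233,-0.314,0.03,0,0,0,1],[-0.233,-0.314,0.03,0,0,0,1],[-0.233,-0.314,0.03,0,0,0,1],[-0.233,-0.314,0.03,0,0,0,1],[-0.233,-0.314,0.03,0,0,0,1],[-0.233,-0.314,0.03,0,0,0,1],[-0.233,-0.314,0.03,0,0,0,1],[-0.233,-0.314,0.03,0,0,0,1],[-0.233,-0.314,0.03,0,0,0,1]]' 20
python3 -m jog '[[-0.001,-0.001,0,0,0,0,1],[-0.001,-0.001,0,0,0,0,1]]'
python3 go.py 686.5 -20.5 100
python3 - <<'E'
from h import *
d=snap('wrist','w1.png')
print(d['world_from_camera'].round(2))
E
```

```text
time: 1.77
tcp_pos: [688.5, -23.2, 200.2]
ee_rot: [0.001, -0.045, 0.999, -0.001]
wrist_force: [0.0, 0.1, 0.9]
width: 0.999
gripper_force: 0.0
time: 1.93
tcp_pos: [686.5, -20.2, 200.2]
ee_rot: [-0.001, -0.045, 0.999, 0.0]
wrist_force: [-0.5, 0.1, 0.6]
width: 1.001
gripper_force: 0.0
t 1.9333 tcp [686.5 -20.2 200.2] F [-0.5  0.1  0.6] w 1.001 g 0.0
shift [-0.0002 -0.0004  0.1002] turn [ 0.03 -0.1  -0.19]
[[-9.0000e-02  9.5000e-01  3.0000e-01  6.0789e+02]
 [ 1.0000e+00  9.0000e-02  3.0000e-02 -2.7130e+01]
 [ 0.0000e+00  3.1000e-01 -9.5000e-01  3.4255e+02]
 [ 0.0000e+00  0.0000e+00  0.0000e+00  1.0000e+00]]
```

View pics/w1.png

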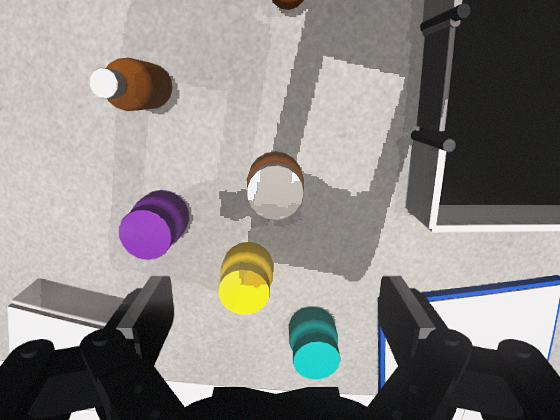

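Wrist view: the jar's cap is centred at about (275,192), its neighbours are clear of both fingers, and the post tops are near (464,11) and (449,145).

```bash
python3 - <<'E'
from h import *
d=r.grab_frame('wrist')
for u,v,z in [(275,192,60),(464,11,70),(449,145,70),(435,226,60)]: print(ray(d,u,v,z))
print(proj(d,[[686.5,-20.5,60],[686.5,-20.5,0]]))
E
```

```text
[682.67394209 -18.94134586  60.        ]
[535.162159  101.8206738  70.       ]
[630.31034955 110.41471645  70.        ]
[699.75316377 119.23233234  60.        ]
[[272.65981668 196.3619955 ]
 [272.99513612 179.6434092 ]]
```

```bash

python3 -m jog '[[0.002,0,0.1,0,0,0,1],[0.002,0,0.1,0,0,0,1],[0.002,0,0.1,0,0,0,1],[0.002,0,0.12,0,0,0,1],[0.002,0,0.14,0,0,0,1],[0.002,0,0.16,0,0,0,1],[0.002,0,0.175,0,0,0,1],[0.002,0,0.19,0,0,0,1],[0.002,0,0.19,0,0,0,1],[0.002,0,0.19,0,0,0,1]]' 20
python3 go.py 684.5 -20 10
python3 - <<'E'
from h import *
d=r.grab_frame('side')
cv2.imwrite('pics/s2.png',cv2.resize(d['frame'][150:330,190:430],(800,600),interpolation=cv2.INTER_CUBIC))
E
```

```text
time: 2.87
tcp_pos: [683.1, -18.0, 11.1]
ee_rot: [-0.001, -0.047, 0.999, 0.0]
wrist_force: [0.4, -0.3, 0.1]
width: 1.004
gripper_force: 0.0
t 2.8667 tcp [683.1 -18.   11.1] F [ 0.4 -0.3  0.1] w 1.004 g 0.0
shift [-0.0012 -0.0021  0.0011] turn [ 0.03 -0.13  0.01]
```

View pics/s2.png

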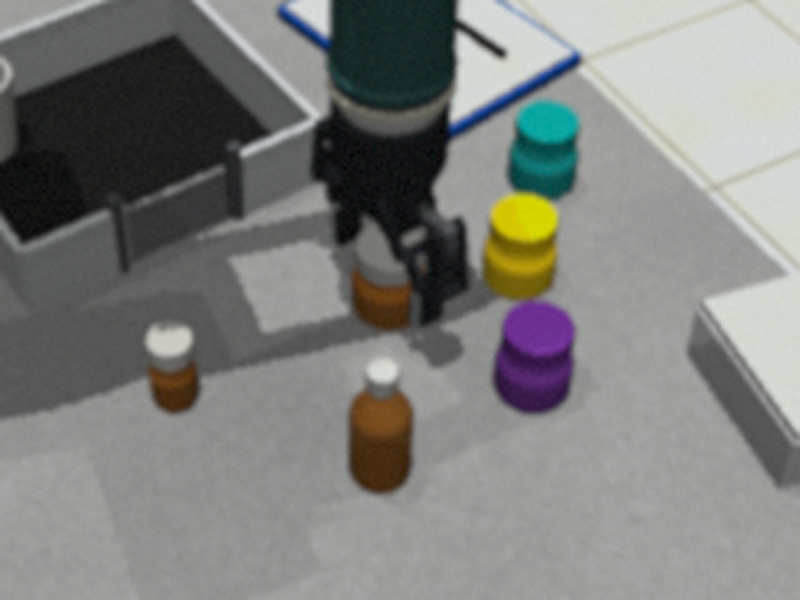

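The fingers straddle the jar (crop (385,275)), clear of the bench and of the neighbours. I'll close gently.

```bash

python3 -m jog '[[-0.001,-0.002,0,0,0,0,0.7],[-0.001,-0.002,0,0,0,0,0.5],[-0.001,-0.002,0,0,0,0,0.4],[-0.001,-0.002,0,0,0,0,0.3],[-0.001,-0.002,0,0,0,0,0.25],[-0.001,-0.002,0,0,0,0,0.2],[-0.001,-0.002,0,0,0,0,0.15],[-0.001,-0.002,0,0,0,0,0.1],[-0.001,-0.002,0,0,0,0,0.1],[-0.001,-0.002,0,0,0,0,0.1]]' 20
python3 go.py 592 34 11
```

```text
time: 3.75
tcp_pos: [685.9, -21.3, 11.9]
ee_rot: [0.0, -0.046, 0.999, 0.0]
wrist_force: [-1.6, 1.8, 5.5]
width: 0.59
gripper_force: 20.9
t 3.75 tcp [685.9 -21.3  11.9] F [-1.6  1.8  5.5] w 0.59 g 20.895855284761637
shift [0.0885 0.0637 0.0009] turn [ 0.    0.02 -0.08]
```

```bash

python3 -m jog '[[0.005,0.003,0,0,0,0,0.1],[0.015,0.01,0,0,0,0,0.1],[0.027,0.02,0,0,0,0,0.1],[0.04,0.03,0,0,0,0,0.1],[0.053,0.04,0,0,0,0,0.1],[0.066,0.049,0,0,0,0,0.1],[0.077,0.057,0,0,0,0,0.1],[0.085,0.063,0,0,0,0,0.1],[0.089,0.065,0,0,0,0,0.1],[0.089,0.065,0,0,0,0,0.1]]' 20
python3 go.py 573.5 220.5 11
python3 - <<'E'
from h import *
d=r.grab_frame('top')
cv2.imwrite('pics/t2.png',cv2.resize(d['frame'][150:310,150:390],(800,533),interpolation=cv2.INTER_CUBIC))
E
```

```text
time: 4.58
tcp_pos: [590.9, 35.7, 11.9]
ee_rot: [0.0, -0.046, 0.999, 0.0]
wrist_force: [0.5, 2.3, 8.3]
width: 0.597
gripper_force: 22.5
t 4.5833 tcp [590.9  35.7  11.9] F [0.5 2.3 8.3] w 0.597 g 22.48128445877228
shift [0.0003 0.1856 0.0009] turn [ 0.02  0.03 -0.06]
```

View pics/t2.png

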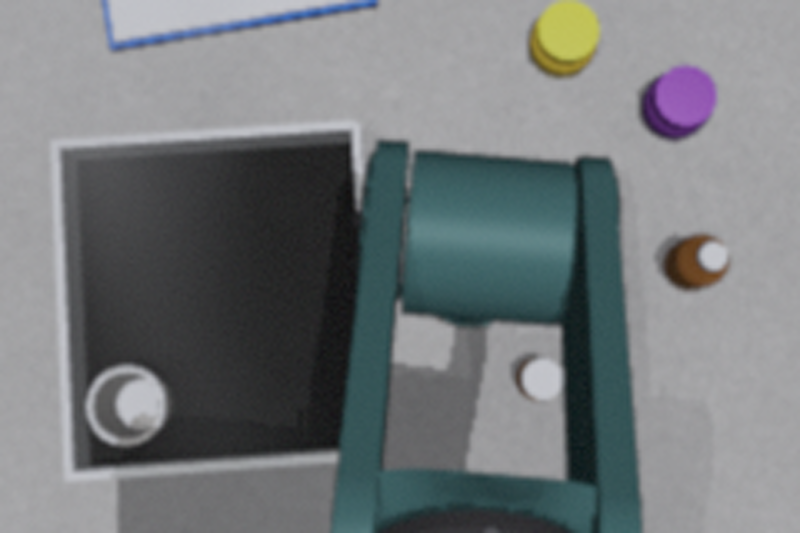

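```bash

python3 -m jog '[[0,0.005,0,0,0,0,0.1],[0,0.014,0,0,0,0,0.1],[0,0.024,0,0,0,0,0.1],[0,0.034,0,0,0,0,0.1],[0,0.044,0,0,0,0,0.1],[0,0.054,0,0,0,0,0.1],[0,0.064,0,0,0,0,0.1],[0,0.074,0,0,0,0,0.1],[0,0.082,0,0,0,0,0.1],[0,0.085,0,0,0,0,0.1]]' 20
python3 go.py 573.5 221.5 11
```

```text
time: 5.47
tcp_pos: [584.2, 119.3, 11.9]
ee_rot: [0.001, -0.047, 0.999, -0.001]
wrist_force: [0.8, -5.7, 7.6]
width: 0.592
gripper_force: 22.6
t 5.4667 tcp [584.2 119.3  11.9] F [ 0.8 -5.7  7.6] w 0.592 g 22.572850600236052
shift [0.0011 0.1028 0.0007] turn [-0.1   0.05 -0.02]
```

```bash

python3 -m jog '[[0,0.006,0,0,0,0,0.1],[0,0.018,0,0,0,0,0.1],[0,0.031,0,0,0,0,0.1],[0,0.044,0,0,0,0,0.1],[0,0.057,0,0,0,0,0.1],[0,0.07,0,0,0,0,0.1],[0,0.082,0,0,0,0,0.1],[0,0.093,0,0,0,0,0.1],[0.001,0.101,0,0,0,0,0.1],[0.001,0.103,0,0,0,0,0.1]]' 20
python3 -m jog '[[0,0,0,0,0,0,0.1],[0,0,0,0,0,0,0.1]]'
python3 go.py 573.5 221.5 11
python3 - <<'E'
from h import *
d=r.grab_frame('side')
cv2.imwrite('pics/s3.png',cv2.resize(d['frame'][120:300,130:370],(800,600),interpolation=cv2.INTER_CUBIC))
E
```

```text
time: 6.3
tcp_pos: [573.6, 222.1, 11.9]
ee_rot: [0.0, -0.047, 0.999, -0.001]
wrist_force: [1.5, -7.1, 8.8]
width: 0.592
gripper_force: 22.6
time: 6.47
tcp_pos: [573.6, 222.1, 11.9]
ee_rot: [0.0, -0.046, 0.999, -0.0]
wrist_force: [0.9, -0.6, 7.9]
width: 0.592
gripper_force: 22.4
t 6.4667 tcp [573.6 222.1  11.9] F [ 0.9 -0.6  7.9] w 0.592 g 22.437599386903457
shift [ 0.0002 -0.0006  0.0009] turn [-0.02  0.05 -0.06]
```

View pics/s3.png

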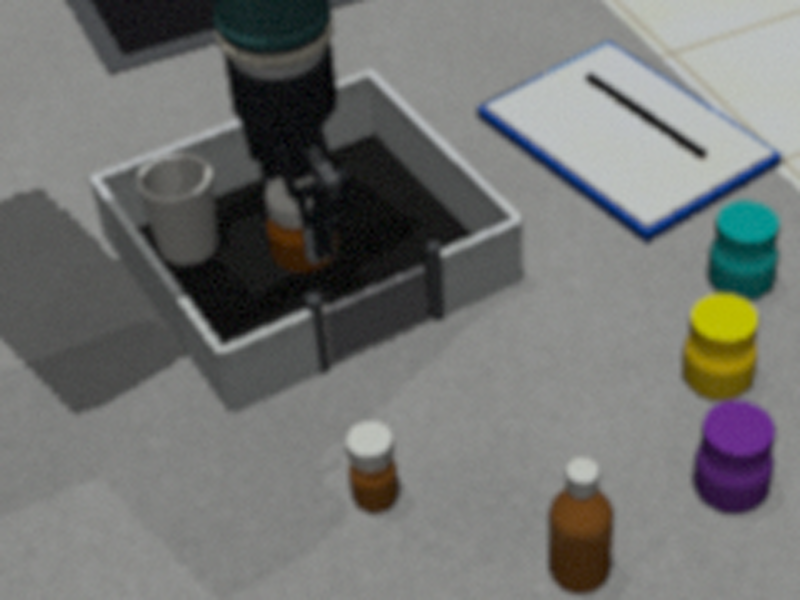

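Side view: the jar is upright inside the bay, and the gate between the posts (318,330) and (433,280) is already shut. The beaker and the other pieces have not moved. I'll release and rise.

```bash

python3 -m jog '[[0,0,0,0,0,0,0.4],[0,0,0,0,0,0,0.6],[0,0,0,0,0,0,0.7],[0,0,0,0,0,0,0.7],[0,0,0,0,0,0,0.7],[0,0,-0.01,0,0,0,0.7],[0,0,-0.03,0,0,0,0.7],[0,0,-0.06,0,0,0,0.7],[0,0,-0.09,0,0,0,0.7],[0,0,-0.12,0,0,0,0.7]]'
python3 -m jog '[[0,0,-0.04,0,0,0,0.7],[0,0,-0.08,0,0,0,0.7],[0.04,0,-0.1,0,0,0,0.7],[0.08,0,-0.1,0,0,0,0.7],[0.12,0,-0.1,0,0,0,0.7],[0.12,0,-0.1,0,0,0,0.7],[0.12,0,-0.1,0,0,0,0.7],[0.12,0,-0.1,0,0,0,0.7]]'
python3 - <<'E'
from h import *
d=r.grab_frame('side')
cv2.imwrite('pics/s4.png',cv2.resize(d['frame'][120:300,130:370],(800,600),interpolation=cv2.INTER_CUBIC))
E
```

```text
time: 7.35
tcp_pos: [572.5, 222.1, 133.0]
ee_rot: [-0.0, -0.046, 0.999, -0.0]
wrist_force: [0.5, 0.2, -0.9]
width: 0.847
gripper_force: 0.0
time: 8.02
tcp_pos: [454.0, 211.4, 232.3]
ee_rot: [0.001, -0.046, 0.999, 0.0]
wrist_force: [-0.5, -0.1, 0.4]
width: 0.851
gripper_force: 0.0
```

View pics/s4.png

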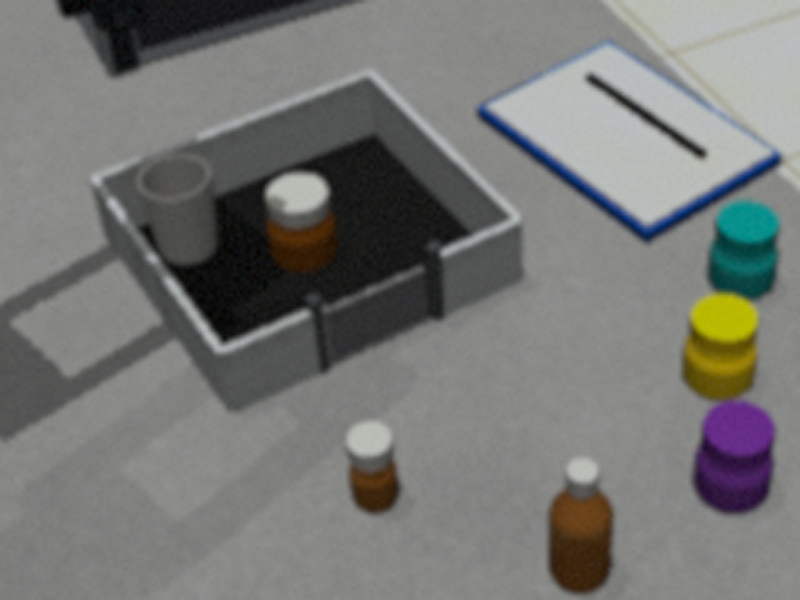

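The jar stands upright inside the bay at crop (302,220). The gate is shut, the other pieces have not moved, and the arm is clear.

```bash
python3 -c "
from workcell import r
print(r.finish_job())"
```

```text
the job is handed in; nothing more can be done
None
```

The short, wide jar was gripped at bench height and slid upright into the bay, ending about 117 mm inside the gateway; the gate shut behind it, the tall bottle, narrow jar and beaker look unmoved in the last camera view, and I handed the job in at about 8 s.

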